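Clear the pipe and put the voicing tools in the box

TASK

The organ pipe lying across the open toolbox is in the way: first lift it off and lay it gently in the V-notches of the wooden cradle, centred along the cradle and without letting it drop; either end may point either way. Then put the brass tuning cone, the knife and the dividers into the toolbox, in any order, lowering each one in rather than dropping it from above, so that they lie wholly inside (the cone may stand and stick up). Leave the jar, the recorder and the sanding block where they are.

Things in the scene. Friction and masses are not known exactly. Their poses are not given: they have to be found in the camera images.
- toolbox: open wooden box fixed to the bench, 220 (x) x 196 (y) x 50 mm high, walls and floor 8 mm thick (inside 204 x 180, 42 deep). Origin: centre of its underside, on the bench; z up, x along its long side
- cradle: plywood cradle fixed to the bench, base 190 (x) x 90 (y) x 12 mm, with two upright boards 14 mm thick across it at x = +70 and -70 mm, each with an upward-open 90 degree V-notch (bottom 45 mm above the bench, horns 80 mm high). Origin: centre of its underside on the bench; x is the direction in which a laid pipe runs
- cradle_seat (a point): where the pipe's axis and origin lie when it is seated in the middle of the cradle: 65 mm above the bench, over the cradle's origin; same axes as the cradle
- pipe: small round organ pipe of thin grey metal: straight tube 28 mm in diameter and 250 mm long (x from -125 to +125 mm), then a tapered foot 60 mm long at its +x end. It starts on the box's short walls, along the box. Origin: on the axis, halfway along the straight tube; x along the axis toward the foot. 150 g
- cone: brass tuning cone standing on its wide end: 40 mm across at the base, tapering up to a straight round shank 18 mm in diameter from 50 to 85 mm height. Origin: centre of its base; z up the axis. About 250 g
- cone_mid (a point): point on the cone's axis 40 mm above its base
- knife: knife lying flat: dark wooden handle 90 x 20 wide x 16 mm high, then a steel blade, 150 mm in all. Origin: underside of the handle's middle, on the bench; x along it toward the blade (handle x -45 to +45, blade to +105), z up. 70 g
- knife_tip (a point): tip of the blade
- knife_butt (a point): butt end of the handle
- dividers: steel dividers lying flat, nearly closed: two legs side by side, 10 mm thick, from a round hinge (24 mm across, 12 high) at x = -45 mm to points at x = +71 mm, with a thin stem behind the hinge to x = -78 mm; 22 mm wide over both legs near x = 0. Origin: on the bench under the legs, x along them toward the points, z up. 90 g
- dividers_tip (a point): between the two points
- dividers_head (a point): end of the stem behind the hinge
- jar: closed glass jar, 56 mm in diameter, 70 mm high, bystander; origin centre of its underside
- recorder: flat black audio recorder, 90 x 140 x 35 mm, bystander; origin centre of its underside
- sander: cork sanding block, 50 x 90 x 28 mm, bystander; origin centre of its underside
There are look-alikes about, which are no part of the job. What is shaped like the dividers but green or turquoise is not meant.

How it is judged (in metres and radians):
On the way:
1. the pipe lies released and still in both V-notches of the cradle while no tool is in the box yet (x of pipe in the frame of cradle_seat between -0.035 and 0.035 m and y of pipe in the frame of cradle_seat between -0.006 and 0.006 m and z of pipe in the frame of cradle_seat between -0.005 and 0.005 m and angle between the x axis of pipe and the x axis of cradle, either way round below 0.08 rad and linear speed of pipe below 0.02 m/s and contact force between the fingers and pipe below 0.1 N and not (x of cone_mid in the frame of toolbox between -0.105 and 0.105 m and y of cone_mid in the frame of toolbox between -0.093 and 0.093 m and z of cone_mid in the frame of toolbox between 0 and 0.07 m) and not (x of knife_tip in the frame of toolbox between -0.105 and 0.105 m and y of knife_tip in the frame of toolbox between -0.093 and 0.093 m and z of knife_tip in the frame of toolbox between 0 and 0.05 m and x of knife_butt in the frame of toolbox between -0.105 and 0.105 m and y of knife_butt in the frame of toolbox between -0.093 and 0.093 m and z of knife_butt in the frame of toolbox between 0 and 0.05 m) and not (x of dividers_tip in the frame of toolbox between -0.105 and 0.105 m and y of dividers_tip in the frame of toolbox between -0.093 and 0.093 m and z of dividers_tip in the frame of toolbox between 0 and 0.05 m and x of dividers_head in the frame of toolbox between -0.105 and 0.105 m and y of dividers_head in the frame of toolbox between -0.093 and 0.093 m and z of dividers_head in the frame of toolbox between 0 and 0.05 m)), for 0.2 s.
At the end, for the whole second after the job is handed in: Pipe in both V-notches (within 35 mm along, 6 mm across, 5 mm high of the seat, 0.08 rad); cone's mid point inside the box, under 70 mm high; both ends of knife and dividers inside it below the rim (50 mm); all released and still (x of pipe in the frame of cradle_seat between -0.035 and 0.035 m and y of pipe in the frame of cradle_seat between -0.006 and 0.006 m and z of pipe in the frame of cradle_seat between -0.005 and 0.005 m and angle between the x axis of pipe and the x axis of cradle, either way round below 0.08 rad and linear speed of each of pipe, cone, knife, dividers below 0.02 m/s and contact force between the fingers and pipe below 0.1 N and x of cone_mid in the frame of toolbox between -0.105 and 0.105 m and y of cone_mid in the frame of toolbox between -0.093 and 0.093 m and z of cone_mid in the frame of toolbox between 0 and 0.07 m and contact force between the fingers and cone below 0.1 N and x of knife_tip in the frame of toolbox between -0.105 and 0.105 m and y of knife_tip in the frame of toolbox between -0.093 and 0.093 m and z of knife_tip in the frame of toolbox between 0 and 0.05 m and x of knife_butt in the frame of toolbox between -0.105 and 0.105 m and y of knife_butt in the frame of toolbox between -0.093 and 0.093 m and z of knife_butt in the frame of toolbox between 0 and 0.05 m and contact force between the fingers and knife below 0.1 N and x of dividers_tip in the frame of toolbox between -0.105 and 0.105 m and y of dividers_tip in the frame of toolbox between -0.093 and 0.093 m and z of dividers_tip in the frame of toolbox between 0 and 0.05 m and x of dividers_head in the frame of toolbox between -0.105 and 0.105 m and y of dividers_head in the frame of toolbox between -0.093 and 0.093 m and z of dividers_head in the frame of toolbox between 0 and 0.05 m and contact force between the fingers and dividers below 0.1 N); the robot touches nothing.
It fails at once if the pipe falls to the bench (its origin under 35 mm high) (height (world z) of pipe below 0.035 m).
It fails at once if the pipe is let go and falls from more than 25 mm above its seat (x of pipe in the frame of cradle_seat between -0.15 and 0.15 m and y of pipe in the frame of cradle_seat between -0.08 and 0.08 m and z of pipe in the frame of cradle_seat above 0.025 m and contact force between the fingers and pipe below 0.1 N and linear speed of pipe above 0.4 m/s).
It fails at once if a tool is let go and falls from above the box (its origin over 80 mm high) ((x of cone in the frame of toolbox between -0.12 and 0.12 m and y of cone in the frame of toolbox between -0.105 and 0.105 m and z of cone in the frame of toolbox above 0.08 m and contact force between the fingers and cone below 0.1 N and linear speed of cone above 0.4 m/s) or (x of knife in the frame of toolbox between -0.12 and 0.12 m and y of knife in the frame of toolbox between -0.105 and 0.105 m and z of knife in the frame of toolbox above 0.08 m and contact force between the fingers and knife below 0.1 N and linear speed of knife above 0.4 m/s) or (x of dividers in the frame of toolbox between -0.12 and 0.12 m and y of dividers in the frame of toolbox between -0.105 and 0.105 m and z of dividers in the frame of toolbox above 0.08 m and contact force between the fingers and dividers below 0.1 N and linear speed of dividers above 0.4 m/s)).
It fails at once if the jar, the recorder or the sanding block is moved by more than 30 mm (distance of any of jar, recorder, sander from where it was at the start of the episode above 0.03 m).
It also fails if it takes over 72 s, if anything falls off the work surface, if the arm or the gripper's body presses on something with over 40 N, if the wrist force passes 120 N, or if a joint passes its speed limit or range.

ROBOT

A 7-joint arm with a two-finger parallel gripper is mounted at the origin on the work surface. World frame = base frame: x ahead of the robot, y to its left, z up, the work surface at z = 0. Lengths are in mm, angles in rad, forces in N, time in s.
With the tool pointing down it reaches from about 400 to 875 mm from the base axis. Payload 4.4 kg.
Tool frame: the origin (TCP) lies midway between the tips of the shut fingers; the grasp point (between the pads) lies 19 mm behind it; z points along the fingers, y is the line along which they close (so a half turn about z gives the same grasp; the last joint's range is limited). The gripper opens to 85 mm and grips with 20 to 120 N. Pads are 22 mm wide; open, the fingers measure 114 mm over their backs; the gripper's body (76 mm by 85 mm) begins 54 mm behind the grasp point. The pads swing forward as they close: fully open they stand 13 mm farther back than shut.
Start: joints at [1.07, 0.628, 0.038, 1.517, -0.027, 0.996, -0.02], TCP at [273.827, -589.522, 231.313] pointing down, gripper open.
Joint ranges: [-3.06, 3.06], [-0.37, 2.12], [-1.25, 1.32], [0.18, 2.47], [-1.1, 4.24], [0.23, 1.98], [-2.94, 2.94]. Speed limits (rad/s): [2.57, 2.57, 3.14, 3.14, 3.14, 3.14, 3.14].

INTERFACE

Orientations are given as [roll, pitch, yaw] about the fixed x, y, z axes, in that order (R = Rz(yaw) Ry(pitch) Rx(roll)).
In Python, from cell import ctrl gives the robot as it stands.
- The arm moves only by the shell command python3 -m crank 'ROWS' [OPENING]. ROWS is JSON, a list that holds one entry, the list of rows, each a list of 4 numbers: the shift along the tool's x, y, z normalised to -1 to 1, where 1 is 2.5 cm, then the turn about the tool's z normalised to -1 to 1, where 1 is 0.08 rad. In form: [[[dx, dy, dz, turn], ...]]. A call has 1 to 12 rows; each row shifts and turns the commanded pose from where the row before left it, along the tool's axes as they then stand; what a row does not reach is not made up. A row lasts 1/12 s, in which the tool goes at most 41.7 mm and 7.16 degrees, less where a joint would pass 70% of its speed; a pose out of reach is approached as far as the arm can. A call with a number of a shift or a turn outside -1 to 1 is refused whole. A call with a gripper value outside its range is refused whole. OPENING is the closure, from -1 (fully open) to 1 (shut), set as the call begins (- or left out, the last holds). The fingers move at their own pace and stop on an object; the grip force is fixed at half the most. Time passes only in rows, so rows that do not move let the fingers close. It gives the time, the measured TCP pose, the force, the opening and the grip force at its end, in the units of the state.
- ctrl.read_state(): the state, without advancing time (a new reading comes with each control period).
- ctrl.get_image(name): name is "scene" or "side" or "wrist"; returns a dict with "img" (384x512x3 uint8, red, green, blue), "intrinsics" (3x3 intrinsics, pixels), "extrinsics" (4x4, takes a point from camera to world coordinates). Camera axes: x right, y up, looking along -z (the intrinsics and any distortion apply to the point x, -y, -z); pixel columns grow to the right and rows downward; lengths in mm; the calibration is good to about 2 mm. A picture is of the moment at which its call begins. There is no depth.
- ctrl.finish_job(): hands the job in; it is judged then, once.
Trained networks look in the newest picture that a camera, given by its name, has taken for a name from the list of things; names that differ only in an ending like _2 or _b are one class to them, and where a whole thing is asked for, a point or a joint stands for the part that bears it (a point fixed in the world has none). Each returns a list of dicts, best first, with "confidence" (0 to 1); they miss things now and then, are a little off and sometimes report something else, mostly with a low value. They report only what shows in the picture. A call takes as long as a camera call. They do not tell look-alikes from the thing itself.
- ctrl.find_in(camera, target): "position" ([row, column] in pixels, amid what is visible of it).
- ctrl.trace(camera, target): "mask" (384x512 bool, what is visible of it) and "position" ([row, column] in pixels, amid what is visible of it).
- ctrl.place_of(camera, target): "position" ([row, column] in pixels: a listed point, or the origin of a listed thing).
The state is a dict: "clock": time; "qpos": joint angles; "qd": joint speeds; "tau": joint torques, N m; "eef_pos": TCP position; "tool_rot": TCP orientation; "force": force on the tool from outside, world axes, zero at the start; "torque": the same for the moment, N m; "width": finger opening in mm; "gripper_force": force on a finger pad.
Only numpy, scipy, OpenCV 4.12 (cv2) and the standard library are available. Lean on these libraries where they do the work, as an engineer would, in place of code of your own. Each camera call takes 0.05 s, during which the arm holds its last target. There are 200 camera calls.

## Working session

There is one attempt and no reset: what is moved stays moved. The work goes in short steps, Python scripts to look and compute and a shell command to move; the robot and the scene stay as the last step left them, time stands still between calls to the robot, and variables do not carry over. Pictures are saved under pics/ and viewed, at most 14 in all, crops included, and the job is handed in when it is done.

```bash
ls; mkdir -p pics; cat > h.py <<'E'
import numpy as np, cv2
from cell import ctrl
def snap(cam,fn=None):
    d=ctrl.get_image(cam)
    if fn: cv2.imwrite('pics/'+fn,d['img'][:,:,::-1])
    return d
def ray(d,rc):
    K=np.array(d['intrinsics']);E=np.array(d['extrinsics'])
    v=np.linalg.inv(K)@[rc[1],rc[0],1]
    return E[:3,3],E[:3,:3]@np.array([v[0],-v[1],-v[2]])
def at(d,rc,z):
    o,v=ray(d,rc); return (o+v*(z-o[2])/v[2]).round(1)
def proj(d,p):
    K=np.array(d['intrinsics']);E=np.array(d['extrinsics'])
    c=E[:3,:3].T@(np.array(p)-E[:3,3]); u=K@np.array([c[0],-c[1],-c[2]]); return (u[1]/u[2],u[0]/u[2])
E
python3 - <<'E'
from h import *
a=snap('scene');b=snap('side')
cv2.imwrite('pics/a.png',cv2.resize(np.vstack([a['img'],b['img']])[:,:,::-1],None,fx=.78,fy=.78))
cv2.imwrite('pics/scene.png',cv2.resize(a['img'][:,:,::-1],(800,600)))
Z=dict(toolbox=0,cradle=0,cradle_seat=65,pipe=64,cone=0,cone_mid=40,knife=0,knife_tip=5,knife_butt=8,dividers=0,dividers_tip=5,dividers_head=5,jar=0,recorder=0,sander=0)
for cam,d in(('scene',a),('side',b)):
  print(cam,d['extrinsics'][:3,3])
  for n,z in Z.items():
    print(n,[(np.round(q['position']).tolist(),round(q['confidence'],2),at(d,q['position'],z)[:2].tolist()) for q in ctrl.place_of(cam,n)[:3]])
s=ctrl.read_state();print(s)
E
```

```text
pics
scene [ 996.32294918  602.03830118 1135.79213734]
toolbox [([236.0, 291.0], 0.7, [548.9, 54.2])]
cradle [([282.0, 376.0], 0.66, [427.4, 301.5])]
cradle_seat [([274.0, 382.0], 0.94, [431.9, 310.1])]
pipe [([221.0, 287.0], 0.73, [559.1, 37.2])]
cone [([154.0, 285.0], 0.52, [389.4, -231.3])]
cone_mid [([162.0, 212.0], 0.54, [637.2, -293.2]), ([148.0, 286.0], 0.45, [393.6, -224.3]), ([136.0, 233.0], 0.33, [520.5, -363.7])]
knife [([188.0, 244.0], 0.53, [584.3, -174.3])]
knife_tip [([187.0, 212.0], 0.75, [670.4, -228.1])]
knife_butt [([181.0, 261.0], 0.83, [523.8, -168.2])]
dividers [([129.0, 188.0], 0.56, [624.5, -509.6]), ([288.0, 209.0], 0.54, [840.2, 83.0]), ([124.0, 260.0], 0.47, [388.4, -404.3])]
dividers_tip [([293.0, 182.0], 0.71, [909.7, 60.1]), ([130.0, 254.0], 0.62, [423.0, -381.2]), ([140.0, 184.0], 0.56, [660.2, -464.3])]
dividers_head [([275.0, 233.0], 0.8, [764.6, 82.4]), ([106.0, 266.0], 0.71, [322.6, -468.9]), ([136.0, 232.0], 0.59, [504.6, -398.1])]
jar [([227.0, 196.0], 0.91, [782.1, -116.8]), ([287.0, 378.0], 0.65, [433.8, 317.1])]
recorder []
sander [([150.0, 285
[... 1180 characters left out ...]
761.8, -258.9])]
{'clock': 1.6, 'qpos': array([ 1.07018296,  0.62841298,  0.03848926,  1.51742161, -0.02696344,
        0.99634883, -0.0200265 ]), 'qd': array([ 0.00026145, -0.00108286,  0.00067415,  0.00098898,  0.00023696,
        0.00113185,  0.00022509]), 'tau': array([ 6.90071611e-04, -5.63253379e+01,  1.22584462e+00, -1.93773472e+01,
        1.08941988e-02,  1.66339392e-03,  1.36493244e-05]), 'eef_pos': array([ 273.81938239, -589.49233575,  231.29789054]), 'tool_rot': array([-3.14151968e+00, -9.57408466e-06,  4.34789923e-01]), 'force': array([-0.43202765,  0.35272665,  0.49448439]), 'torque': array([0.00311255, 0.03241785, 0.01871392]), 'gripper_force': 0.0, 'width': 85.48900558070844}
```

View pics/scene.png

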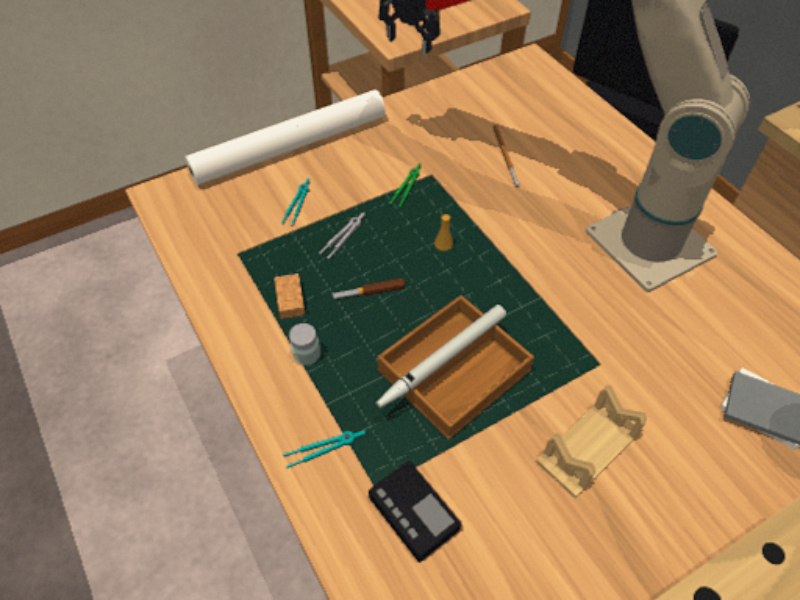

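The scene picture (800x600) shows the pipe across the box from (500,312) to its foot at (380,403), and the cradle at (592,440). The cone is at (445,233) and the knife at (370,290).
- **Dividers candidates:** grey (343,235), turquoise (297,202), green (406,186) and turquoise (325,447). I choose the grey one.
- **Knife:** the brush at (507,155) could be taken for the knife. I choose the brown handle with the steel blade at (370,290).
- **Pipe:** the white roll at (290,138) is not the pipe.

```bash
cat > fit.py <<'E'
from h import *
from scipy.optimize import minimize
def box(x0,x1,y0,y1,z0,z1): return [(x,y,z) for x in(x0,x1) for y in(y0,y1) for z in(z0,z1)]
def circ(r,x,z,ax='z'):
    t=np.linspace(0,6.283,24)
    return [(x+r*np.cos(a),r*np.sin(a),z) for a in t] if ax=='z' else [(x,r*np.cos(a),z+r*np.sin(a)) for a in t]
M=dict(toolbox=box(-110,110,-98,98,0,50),
 cradle=box(-95,95,-45,45,0,12)+box(63,77,-45,45,0,80)+box(-77,-63,-45,45,0,80),
 pipe=circ(14,-125,0,'x')+circ(14,125,0,'x')+circ(5,185,0,'x'),
 cone=circ(20,0,0)+circ(9,0,50)+circ(9,0,85),
 knife=box(-45,45,-10,10,0,16)+box(104,105,-2,2,3,8),
 dividers=box(-78,-76,-2,2,3,7)+circ(12,-45,12)+box(0,1,-11,11,0,10)+box(70,71,-6,6,2,8))
def masks(cams,n,seed,r=60):
    out=[]
    for cam,d in cams.items():
        c=[q for q in ctrl.trace(cam,n) if np.hypot(*(np.array(q['position'])-proj(d,seed)))<r*.4]
        if c:
            m=c[0]['mask'].astype(np.uint8); k,l,st,_=cv2.connectedComponentsWithStats(m)
            m=(l==1+np.argmax(st[1:,4])).astype(np.uint8)
            p=np.argwhere(m)[:,::-1].astype(np.float32)
            h=cv2.convexHull(p); out.append((cam,d,h,c[0]['confidence']))
    return out
def fit(n,ms,x0,z=0):
    P=np.array(M[n],float)
    def img(pts):
        a=np.zeros((384*4,512*4),np.uint8); cv2.fillConvexPoly(a,np.round(pts*4+2).astype(np.int32),1); return a
    H=[img(h) for _,_,h,_ in ms]
    def cost(v):
        c,s=np.cos(v[2]/100),np.sin(v[2]/100); t=0
        W=np.c_[P[:,0]*c-P[:,1]*s+v[0],P[:,0]*s+P[:,1]*c+v[1],P[:,2]+z]
        for (cam,d,_,_),h in zip(ms,H):
            q=np.array([proj(d,w)[::-1] for w in W],np.float32)
            a=img(cv2.convexHull(q)[:,0]); t+=1-(a&h).sum()/max(1,(a|h).sum())
        return t/len(ms)
    x0=np.array([x0[0],x0[1],x0[2]*100])
    r=minimize(cost,x0,method='Nelder-Mead',options=dict(initial_simplex=[x0,x0+[12,0,0],x0+[0,12,0],x0+[0,0,15]],maxfev=150))
    return r.x[0].round(1),r.x[1].round(1),(r.x[2]/100).round(3),round(r.fun,3)
E
python3 - <<'E'
from fit import *
cams={c:snap(c) for c in('scene','side')}
im=cams['scene']['img'][110:320,135:415,::-1]; cv2.imwrite('pics/crop.png',cv2.resize(im,(800,600),interpolation=cv2.INTER_CUBIC))
S=dict(toolbox=(555,55,.3,0,25),cradle=(430,312,.3,0,30),pipe=(559,37,.3,64,64),cone=(397,-230,0,0,40),knife=(582,-180,-.4,0,5),dividers=(577,-352,.4,0,5))
for n,(x,y,w,z,sz) in S.items():
    ms=masks(cams,n,(x,y,sz),70)
    print(n,[(m[0],round(m[3],2)) for m in ms])
    for k in (ms,)+tuple([m] for m in ms): 
        if k: print('   ',k[0][0] if len(k)==1 else 'both',*fit(n,k,(x,y,w),z))
E
```

```text
toolbox [('scene', 0.91), ('side', 0.94)]
    both 552.7 58.6 0.221 0.505
    scene 555.6 61.6 0.27 0.438
    side 622.7 28.8 -0.31 0.548
cradle [('scene', 0.67), ('side', 0.96)]
    both 431.2 312.2 0.222 0.411
    scene 429.7 311.6 0.224 0.064
    side 381.1 357.7 1.394 0.617
pipe [('scene', 0.88), ('side', 0.72)]
    both 552.9 45.8 0.198 0.278
    scene 551.0 44.8 0.192 0.084
    side 557.8 47.5 0.246 0.423
cone [('scene', 0.44), ('side', 0.62)]
    both 395.6 -229.5 0.031 0.592
    scene 394.9 -229.4 0.056 0.263
    side 414.9 -197.6 -0.115 0.918
knife [('scene', 0.83), ('side', 0.59)]
    both 575.0 -185.9 -0.247 0.242
    scene 571.6 -184.7 -0.287 0.234
    side 576.8 -179.9 -0.277 0.198
dividers [('scene', 0.52), ('side', 0.49)]
    both 580.2 -355.5 0.482 0.293
    scene 581.5 -355.8 0.434 0.292
    side 577.0 -357.6 0.494 0.254
```

View pics/crop.png

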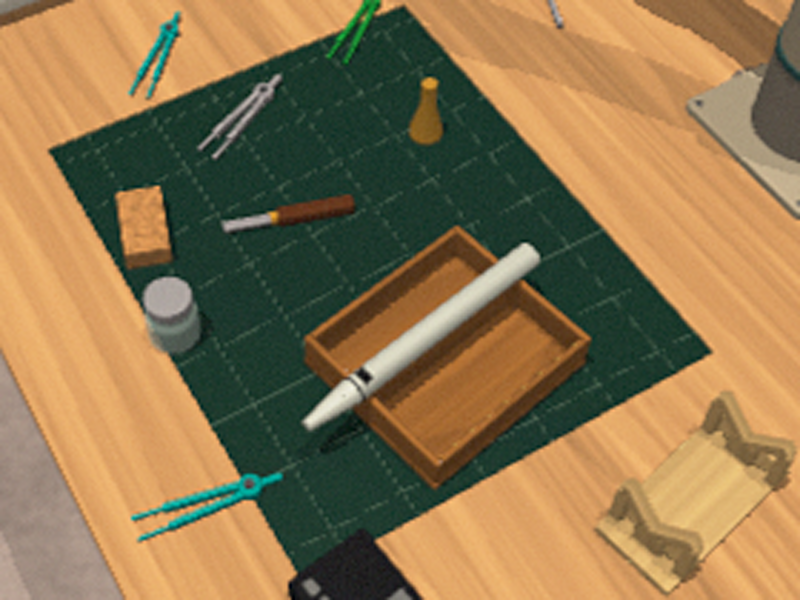

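The crop confirms the grey dividers (240,115), with green and turquoise ones apart. The cone stands at (425,112), the knife at (290,215), and the box rim corners are near (457,228), (590,340), (437,458) and (305,345). I'll refine box and pipe from these corners and the full masks.

```bash
sed -i "s/m=(l==1+np.argmax(st\[1:,4\]))/m=np.isin(l,[i for i in range(1,k) if st[i,4]>15])/" fit.py
python3 - <<'E'
from fit import *
cams={c:snap(c) for c in('scene','side')}
d=cams['scene']
f=lambda x,y,z:at(d,(110+y/2.857,135+x/2.857),z)[:2]
c=[f(*p,50) for p in((457,228),(590,340),(437,458),(305,345))]
print('corners',c,'mean',np.mean(c,0))
for a,b in((0,1),(3,2),(0,3),(1,2)): v=c[b]-c[a];print(a,b,np.hypot(*v).round(),np.arctan2(v[1],v[0]).round(3))
a,b=f(527,258,64),f(310,424,64);v=b-a;print('pipe ends',a,b,np.hypot(*v),np.arctan2(v[1],v[0]))
S=dict(toolbox=(555,58,.2,0,25),cradle=(430,312,.22,0,30),pipe=(551,45,.2,64,64),cone=(395,-230,0,0,40))
for n,(x,y,w,z,sz) in S.items():
    ms=masks(cams,n,(x,y,sz),70)
    for k in (ms,)+tuple([m] for m in ms): 
        if k: print(n,k[0][0] if len(k)==1 else 'both',*fit(n,k,(x,y,w),z))
for n,z in(('cone_mid',40),('cone',0)):
  for cam in cams: print(n,cam,[(at(cams[cam],q['position'],z)[:2],round(q['confidence'],2)) for q in ctrl.place_of(cam,n)])
for q in ctrl.trace('scene','cone')+ctrl.trace('side','cone'): print(q['position'],q['mask'].sum())
E
```

```text
corners [array([468.1, -54.9]), array([430.4, 133.5]), array([637.1, 166.8]), array([683.7,  -7.6])] mean [554.825  59.45 ]
0 1 192.0 1.768
3 2 181.0 1.832
0 3 221.0 0.216
1 2 209.0 0.16
pipe ends [433.2  24. ] [727.2  80.5] 299.3797755360239 0.18986212883277678
toolbox both 552.8 56.0 0.207 0.219
toolbox scene 552.7 55.8 0.208 0.014
toolbox side 566.6 60.5 0.111 0.413
cradle both 430.7 311.9 0.216 0.389
cradle scene 430.9 312.2 0.215 0.023
cradle side 418.5 321.7 0.347 0.749
pipe both 552.3 43.6 0.199 0.263
pipe scene 551.7 43.5 0.199 0.063
pipe side 561.8 47.8 0.235 0.402
cone scene 389.6 -231.6 0.129 0.409
cone scene 389.6 -231.6 0.129 0.409
cone_mid scene [(array([ 392.3, -235.8]), 0.66)]
cone_mid side [(array([ 396.7, -225.2]), 0.42)]
cone scene [(array([428.9, 309.4]), 0.66), (array([ 389.8, -229.4]), 0.62), (array([ 535. , -167.1]), 0.5)]
cone side [(array([ 389.7, -223.6]), 0.57)]
[227.7, 281.8] 865
[143.7, 226.8] 93
[149.1, 287.0] 122
```

```bash
python3 -m crank '[[[0,0,0,0.98],[0,0,0,0.98],[0,0,0,0.98]]]'; python3 -m crank '[[[0.89,-0.94,0,0],[0.89,-0.94,0,0],[0.89,-0.94,0,0],[0.89,-0.94,0,0],[0.89,-0.94,0,0],[0.89,-0.94,0,0],[0.89,-0.94,0,0],[0.89,-0.94,0,0],[0.89,-0.94,0,0],[0.89,-0.94,0,0],[0.89,-0.94,0,0],[0.89,-0.94,0,0]]]'
python3 -m crank '[[[0,0,0,0],[0,0,0,0]]]'
python3 - <<'E'
from fit import *
d=snap('wrist','w1.png'); s=ctrl.read_state();print(s['qpos'].round(2)); print(d['extrinsics'].round(2).tolist())
for n,z in dict(cone=0,cone_mid=40,knife=0,knife_tip=5,knife_butt=8,dividers=0,dividers_tip=5,dividers_head=5).items():
    print(n,[(np.round(q['position']).tolist(),round(q['confidence'],2),at(d,q['position'],z)[:2].tolist()) for q in ctrl.place_of('wrist',n)[:3]])
E
```

```text
clock: 3.35
eef_pos: [273.8, -589.5, 231.3]
tool_rot: [-3.142, -0.0, 0.196]
force: [0.0, -1.9, -0.4]
width: 85.5
gripper_force: 0.0
clock: 4.35
eef_pos: [480.4, -258.8, 231.6]
tool_rot: [3.141, -0.0, 0.2]
force: [1.0, -0.2, 0.0]
width: 85.4
gripper_force: 0.0
clock: 4.52
eef_pos: [481.0, -257.9, 231.4]
tool_rot: [-3.141, -0.001, 0.205]
force: [-0.8, -0.5, 0.1]
width: 85.4
gripper_force: 0.0
[ 0.38  0.48  0.09  1.81 -0.06  0.85 -0.87]
[[0.2, 0.94, 0.28, 553.27], [-0.98, 0.2, 0.06, -242.73], [-0.0, -0.29, 0.96, 372.97], [0.0, 0.0, 0.0, 1.0]]
cone [([216.0, 224.0], 0.93, [398.9, -222.5])]
cone_mid [([228.0, 222.0], 0.62, [397.9, -225.5])]
knife [([81.0, 217.0], 0.97, [574.3, -183.8]), ([226.0, 219.0], 0.65, [382.0, -218.4])]
knife_tip []
knife_butt [([116.0, 201.0], 0.87, [529.5, -171.5])]
dividers [([108.0, 350.0], 0.84, [576.4, -355.4]), ([94.0, 470.0], 0.77, [623.5, -496.8]), ([253.0, 356.0], 0.62, [380.2, -424.4])]
dividers_tip [([45.0, 454.0], 0.89, [669.5, -452.3]), ([46.0, 345.0], 0.72, [642.6, -327.3]), ([80.0, 217.0], 0.56, [575.4, -183.7])]
dividers_head [([161.0, 365.0], 0.93, [516.1, -392.9]), ([149.0, 494.0], 0.67, [565.7, -552.3]), ([54.0, 19.0], 0.52, [556.0, 51.5])]
```

View pics/w1.png

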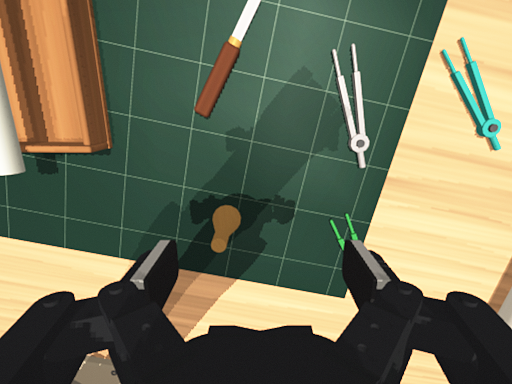

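The wrist picture shows the cone at (226,222), the knife butt at (205,112), the grey dividers' hinge at (360,143), and turquoise (490,127) and green (350,230) look-alikes. Next, over the pipe.

```bash
python3 -m crank '[[[0.5,-0.94,0,0],[0.5,-0.94,0,0],[0.5,-0.94,0,0],[0.5,-0.94,0,0],[0.5,-0.94,0,0],[0.5,-0.94,0,0],[0.5,-0.94,0,0],[0.5,-0.94,0,0],[0.5,-0.94,0,0],[0.5,-0.94,0,0],[0.5,-0.94,0,0],[0.5,-0.94,0,0]]]'
python3 -m crank '[[[0,0,0,0],[0,0,0,0]]]'
python3 - <<'E'
from fit import *
d=snap('wrist','w2.png')
for n,z in dict(pipe=64,toolbox=0,jar=0).items():
    print(n,[(np.round(q['position']).tolist(),round(q['confidence'],2),at(d,q['position'],z)[:2].tolist()) for q in ctrl.place_of('wrist',n)[:3]])
for q in ctrl.trace('wrist','pipe')[:1]:
    m=q['mask']; r=[i for i in range(384) if m[i].sum()>8]
    for i in r[::25]: c=np.flatnonzero(m[i]); print(i,c[0],c[-1],at(d,(i,(c[0]+c[-1])/2),64)[:2])
E
```

```text
clock: 5.97
eef_pos: [571.0, 46.9, 231.3]
tool_rot: [3.142, -0.0, 0.199]
force: [1.5, -0.2, 0.4]
width: 85.3
gripper_force: 0.0
clock: 6.13
eef_pos: [570.9, 47.7, 231.1]
tool_rot: [-3.141, 0.0, 0.203]
force: [-0.2, -0.1, -0.1]
width: 85.4
gripper_force: 0.0
pipe [([197.0, 258.0], 0.74, [546.4, 44.9])]
toolbox [([176.0, 253.0], 0.63, [553.6, 54.6])]
jar [([175.0, 250.0], 0.71, [554.2, 58.6]), ([17.0, 433.0], 0.57, [783.2, -114.4])]
8 256 264 [733.3  81.5]
33 252 268 [712.3  77.2]
58 249 271 [690.3  72.7]
83 247 272 [667.2  68.4]
108 247 272 [643.1  63.5]
133 247 271 [617.6  58.8]
158 247 270 [590.9  53.9]
183 247 270 [562.8  48.1]
208 247 270 [533.2  42.1]
233 247 269 [501.8  36.3]
258 247 269 [468.7  29.5]
283 247 267 [433.5  23.6]
```

View pics/w2.png

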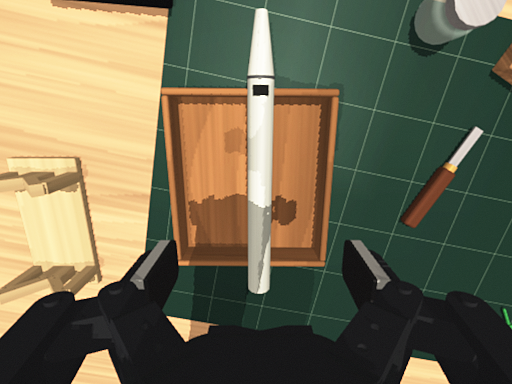

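The wrist picture shows the pipe along column 258 from (258,10) to (258,291), centred between the fingers, with the box around it and the cradle at left (50,230). I descend and grip.

```bash
python3 -m crank '[[[0,-0.1,0.93,0],[0,0,0.93,0],[0,0,0.93,0],[0,0,0.93,0],[0,0,0.93,0],[0,0,0.93,0],[0,0,0.93,0],[0,0,0.93,0],[0,0,0,0],[0,0,0,0]]]'
python3 -m crank '[[[0,0,0,0],[0,0,0,0],[0,0,0,0],[0,0,0,0],[0,0,0,0],[0,0,0,0],[0,0,0,0],[0,0,0,0]]]' 1
```

```text
clock: 7.22
eef_pos: [569.4, 47.4, 44.7]
tool_rot: [3.141, 0.003, 0.198]
force: [-0.5, 0.2, 0.3]
width: 85.4
gripper_force: 0.0
clock: 7.88
eef_pos: [571.0, 48.4, 46.4]
tool_rot: [3.141, -0.002, 0.199]
force: [-0.9, 0.4, 5.6]
width: 26.4
gripper_force: 58.5
```

```bash
python3 -m crank '[[[0,0,-0.3,0],[0,0,-0.6,0],[0,0,-0.9,0],[0,0,-0.9,0],[0,0,-0.9,0],[0,0,-0.4,0],[0,0,0,0]]]'
python3 -m crank '[[[-0.1,-0.4,0,0],[-0.17,-0.74,0,0],[-0.17,-0.74,0,0],[-0.17,-0.74,0,0],[-0.17,-0.74,0,0],[-0.17,-0.74,0,0],[-0.17,-0.74,0,0],[-0.17,-0.74,0,0],[-0.17,-0.74,0,0],[-0.17,-0.74,0,0]]]'
python3 -m crank '[[[-0.17,-0.74,0,0],[-0.17,-0.74,0,0],[-0.17,-0.74,0,0],[-0.17,-0.74,0,0],[-0.17,-0.74,0,0],[-0.1,-0.68,0,0],[0,0,0,0],[0,0,0,0],[0,0,0,0]]]'
python3 - <<'E'
from fit import *
d=snap('wrist');e=snap('scene');g=snap('side')
cv2.imwrite('pics/c1.png',cv2.resize(np.hstack([d['img'][:,60:460],e['img'][100:340,250:500][:,:].repeat(1,0) if 0 else cv2.resize(e['img'][180:340,300:467],(400,384))])[:,:,::-1],None,fx=1,fy=1))
s=ctrl.read_state();print(s['eef_pos'],s['tool_rot'])
z=s['eef_pos'][2]+19
for n,zz in dict(pipe=z,cradle=0,cradle_seat=65).items():
  for c,dd in(('wrist',d),('scene',e),('side',g)):
    print(n,c,[(np.round(q['position']).tolist(),round(q['confidence'],2),at(dd,q['position'],zz)[:2].tolist()) for q in ctrl.place_of(c,n)[:2]])
for q in ctrl.trace('wrist','pipe')[:1]:
    m=q['mask']; r=[i for i in range(384) if m[i].sum()>8]
    for i in r[::40]+[r[-1]]: c=np.flatnonzero(m[i]); print(i,c[0],c[-1],at(d,(i,(c[0]+c[-1])/2),z)[:2])
E
```

```text
clock: 8.47
eef_pos: [571.9, 48.6, 147.9]
tool_rot: [3.141, -0.005, 0.2]
force: [-0.0, -0.7, -1.3]
width: 26.4
gripper_force: 59.0
clock: 9.3
eef_pos: [492.9, 214.4, 143.5]
tool_rot: [3.141, 0.004, 0.2]
force: [-0.5, 0.3, -1.0]
width: 26.5
gripper_force: 59.1
clock: 10.05
eef_pos: [449.5, 314.9, 144.2]
tool_rot: [3.14, 0.002, 0.199]
force: [-0.5, -0.5, -1.5]
width: 26.3
gripper_force: 59.2
[450.54908839 314.61619757 144.93671377] [3.14059018e+00 6.55865880e-04 1.97808512e-01]
pipe wrist [([297.0, 260.0], 0.84, [431.6, 311.6])]
pipe scene [([256.0, 389.0], 0.9, [436.1, 306.9]), ([181.0, 257.0], 0.17, [598.9, -65.7])]
pipe side [([128.0, 177.0], 0.71, [437.2, 317.3])]
cradle wrist []
cradle scene [([256.0, 390.0], 0.75, [339.5, 259.1]), ([286.0, 374.0], 0.63, [440.3, 307.7])]
cradle side [([170.0, 171.0], 0.85, [405.8, 318.4])]
cradle_seat wrist []
cradle_seat scene [([274.0, 383.0], 0.82, [428.5, 310.1])]
cradle_seat side [([159.0, 177.0], 0.74, [418.8, 270.6]), ([192.0, 235.0], 0.38, [529.3, -41.0])]
```

View pics/c1.png

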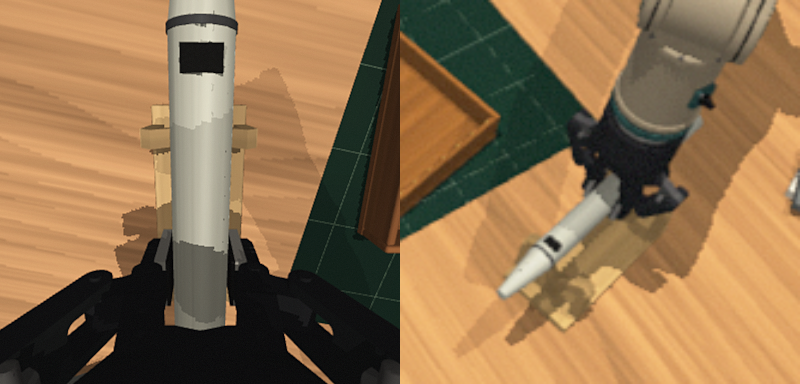

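The left (wrist) view shows the pipe at column ~200 over the cradle, front board horns at (141,137) and (257,137), and base far edge at row 105 from 157 to 243. The pipe is level and aligned. One numeric check of the lateral offset.

```bash
python3 - <<'E'
from fit import *
d=snap('wrist'); s=ctrl.read_state();p=s['eef_pos'];print(p)
c,q=np.cos(.215),np.sin(.215)
def loc(w): dx,dy=w[0]-430.9,w[1]-312; return (round(dx*c+dy*q,1),round(-dx*q+dy*c,1))
for rc,z in(((127,201),80),((127,317),80),((105,217),12),((105,303),12),((10,261),163),((100,261),163),((17,262),163),((325,260),163)): print(rc,z,at(d,rc,z)[:2],loc(at(d,rc,z)))
print('tcp',loc(p))
E
```

```text
[450.32446938 315.96333432 145.37844363]
(127, 201) 80 [501.5 369.9] (np.float64(81.3), np.float64(41.5))
(127, 317) 80 [518.1 288. ] (np.float64(80.1), np.float64(-42.1))
(105, 217) 12 [517.4 370.9] (np.float64(97.1), np.float64(39.1))
(105, 303) 12 [533.4 292. ] (np.float64(95.9), np.float64(-41.4))
(10, 261) 163 [558.4 337.7] (np.float64(130.0), np.float64(-2.1))
(100, 261) 163 [526.  331.1] (np.float64(97.0), np.float64(-1.6))
(17, 262) 163 [556.1 336.8] (np.float64(127.6), np.float64(-2.5))
(325, 260) 163 [413.3 308.7] (np.float64(-17.9), np.float64(0.5))
tcp (np.float64(19.8), np.float64(-0.3))
```

```bash
python3 -m crank '[[[0,0,0.4,-0.2],[0,0,0.7,0],[0,0,0.7,0],[0,0,0.7,0],[0,0,0.6,0],[0,0,0.4,0],[0,0,0.2,0],[0,0,0,0],[0,0,0,0]]]'
python3 -m crank '[[[0,0,0.06,0],[0,0,0.06,0],[0,0,0,0],[0,0,0,0],[0,0,0,0]]]'
```

```text
clock: 11.5
eef_pos: [450.5, 316.0, 52.9]
tool_rot: [-3.142, -0.0, 0.216]
force: [-0.1, -0.4, -1.1]
width: 26.3
gripper_force: 59.2
clock: 11.92
eef_pos: [450.5, 316.1, 50.1]
tool_rot: [-3.141, -0.001, 0.216]
force: [0.0, 0.3, -1.7]
width: 26.5
gripper_force: 59.2
```

```bash
python3 -m crank '[[[0,0,0.05,0],[0,0,0.05,0],[0,0,0,0],[0,0,0,0],[0,0,0,0]]]'
python3 -m crank '[[[0,0,0.03,0],[0,0,0,0],[0,0,0,0],[0,0,0,0]]]'
```

```text
clock: 12.33
eef_pos: [450.5, 316.1, 47.6]
tool_rot: [-3.141, -0.001, 0.215]
force: [-0.6, 0.5, 3.3]
width: 26.4
gripper_force: 59.9
clock: 12.67
eef_pos: [450.6, 316.0, 47.5]
tool_rot: [-3.141, -0.001, 0.215]
force: [-0.8, -1.4, 9.2]
width: 26.3
gripper_force: 60.6
```

Pads feel the seat (9 N), so I release, lift, and check the pipe.

```bash
python3 -m crank '[[[0,0,0,0],[0,0,0,0],[0,0,0,0],[0,0,0,0],[0,0,0,0],[0,0,0,0],[0,0,0,0]]]' -1
python3 -m crank '[[[0,0,-0.4,0],[0,0,-0.9,0],[0,0,-0.9,0],[0,0,-0.9,0],[0,0,-0.9,0],[0,0,-0.9,0],[0,0,-0.6,0]]]'
python3 -m crank '[[[0.05,0.99,0,0],[0.05,0.99,0,0],[0.05,0.99,0,0],[0.05,0.99,0,0],[0.05,0.99,0,0],[0.05,0.99,0,0],[0.05,0.99,0,0],[0.04,0.99,0,0],[0.04,0.99,0,0],[0.04,0.99,0,0],[0.04,0.99,0,0]]]'
python3 -m crank '[[[0.04,0.99,0,0],[0.04,0.99,0,0],[0.04,0.99,0,0],[0.04,0.99,0,0],[0.04,0.99,0,0],[0.04,0.99,0,0],[0.04,0.99,0,0],[0.04,0.99,0,0],[0.04,0.99,0,0],[0.04,0.99,0,0]]]'
python3 -m crank '[[[0,0,0,1],[0,0,0,1],[0,0,0,1],[0,0,0,1],[0,0,0,1],[0,0,0,1],[0,0,0,0],[0,0,0,0]]]'
python3 - <<'E'
from fit import *
d=snap('wrist');e=snap('scene')
cv2.imwrite('pics/c2.png',np.hstack([d['img'][:,60:460],cv2.resize(e['img'][180:340,300:467],(400,384))])[:,:,::-1])
print('pipe',[(round(q['confidence'],2),at(e,q['position'],65)) for q in ctrl.place_of('scene','pipe')])
ms=masks({'scene':e},'pipe',(431,312,65),70); print(fit('pipe',ms,(431,312,.21),65))
for n,z in dict(knife=0,knife_tip=5,knife_butt=8,dividers=0,dividers_tip=5,dividers_head=5,cone=0).items():
    print(n,[(np.round(q['position']).tolist(),round(q['confidence'],2),at(d,q['position'],z)[:2].tolist()) for q in ctrl.place_of('wrist',n)[:3]])
for q in ctrl.trace('wrist','knife')[:1]:
    m=q['mask']; r=[i for i in range(384) if m[i].sum()>2]
    for i in r[::20]+[r[-1]]: c=np.flatnonzero(m[i]); print(i,c[0],c[-1],at(d,(i,(c[0]+c[-1])/2),16)[:2])
E
```

```text
clock: 13.25
eef_pos: [450.3, 315.9, 46.4]
tool_rot: [3.141, 0.0, 0.216]
force: [-0.3, -0.2, 1.0]
width: 85.1
gripper_force: 0.0
clock: 13.83
eef_pos: [451.0, 316.3, 187.1]
tool_rot: [-3.14, -0.003, 0.215]
force: [-0.1, -0.4, 0.1]
width: 85.4
gripper_force: 0.0
clock: 14.75
eef_pos: [521.2, 51.5, 184.9]
tool_rot: [3.142, -0.001, 0.215]
force: [0.1, 0.7, -1.1]
width: 85.4
gripper_force: 0.0
clock: 15.58
eef_pos: [583.8, -188.2, 184.9]
tool_rot: [3.141, -0.0, 0.215]
force: [-0.1, -0.3, -0.7]
width: 85.7
gripper_force: 0.0
clock: 16.25
eef_pos: [583.7, -186.8, 184.6]
tool_rot: [3.142, -0.0, -0.262]
force: [-0.1, 0.1, 0.1]
width: 85.2
gripper_force: 0.0
pipe [(0.9, array([431.3, 314.3,  65. ]))]
(np.float64(430.7), np.float64(310.8), np.float64(0.207), np.float64(0.058))
knife [([180.0, 259.0], 0.71, [575.1, -182.2]), ([315.0, 332.0], 0.32, [361.8, -231.0])]
knife_tip [([86.0, 266.0], 0.82, [675.1, -216.8])]
knife_butt [([220.0, 256.0], 0.71, [529.7, -166.0])]
dividers [([274.0, 475.0], 0.77, [377.6, -426.3]), ([142.0, 403.0], 0.59, [576.6, -354.8]), ([184.0, 442.0], 0.31, [513.7, -394.4])]
dividers_tip [([92.0, 372.0], 0.84, [640.0, -326.1]), ([248.0, 437.0], 0.76, [432.2, -378.1]), ([28.0, 490.0], 0.57, [669.7, -451.6])]
dividers_head [([306.0, 509.0], 0.97, [318.2, -465.7]), ([187.0, 441.0], 0.63, [512.1, -390.3])]
cone [([3.0, 144.0], 0.73, [783.6, -118.9])]
87 259 264 [ 674.8 -212.2]
107 257 267 [ 655.5 -207.6]
127 257 265 [ 635.8 -201.2]
147 252 268 [ 615.3 -194.6]
167 252 268 [ 593.7 -188.8]
187 251 267 [ 571.4 -181.6]
207 251 266 [ 548.  -174.8]
218 253 259 [ 535.4 -168.3]
```

View pics/c2.png

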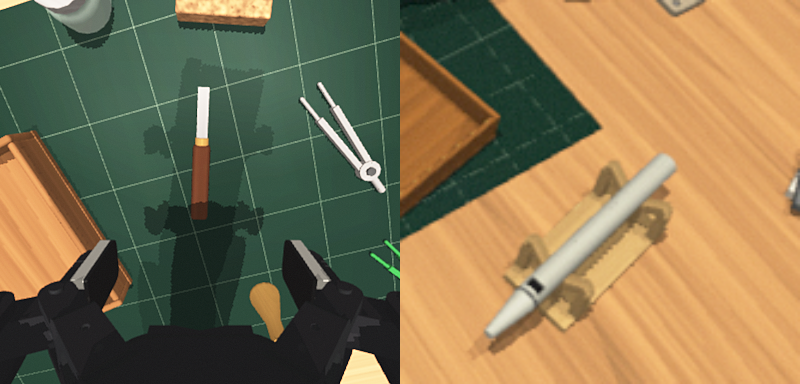

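The left view shows the knife along column 200 between the open fingers, handle from (203,145) to (200,218). The right view shows the pipe seated in both notches. I descend on the knife.

```bash
python3 -m crank '[[[0,-0.05,0.9,0.3],[0,0,0.9,0],[0,0,0.9,0],[0,0,0.9,0],[0,0,0.9,0],[0,0,0.9,0],[0,0,0.9,0],[0,0,0.6,0],[0,0,0.3,0],[0,0,0,0],[0,0,0,0]]]'
python3 -m crank '[[[0,0,0,0],[0,0,0,0],[0,0,0,0],[0,0,0,0],[0,0,0,0],[0,0,0,0],[0,0,0,0],[0,0,0,0]]]' 1
python3 -m crank '[[[0,0,-0.3,0],[0,0,-0.6,0],[0,0,-0.9,0],[0,0,-0.9,0],[0,0,-0.9,0],[0,0,-0.9,0],[0,0,-0.4,0],[0,0,0,0],[0,0,0,0]]]'
```

```text
clock: 17.77
eef_pos: [584.3, -185.9, 4.3]
tool_rot: [3.142, -0.0, -0.288]
force: [0.2, -0.1, 0.5]
width: 85.4
gripper_force: 0.0
clock: 18.43
eef_pos: [584.5, -185.9, 4.8]
tool_rot: [-3.142, -0.001, -0.288]
force: [-1.1, 0.7, 5.7]
width: 18.5
gripper_force: 59.8
clock: 19.18
eef_pos: [583.9, -185.5, 126.4]
tool_rot: [-3.141, -0.0, -0.288]
force: [-1.1, 0.3, -0.1]
width: 18.1
gripper_force: 59.0
```

```bash
python3 -m crank '[[[0,0,0,-1],[0,0,0,-1],[0,0,0,-1],[0,0,0,-1],[0,0,0,-1],[0,0,0,-1],[0,0,0,-0.2],[0,0,0,0]]]'
python3 -m crank '[[[0,-0.6,0,0],[0,-0.9,0,0],[0,-0.9,0,0],[0,-0.9,0,0],[0,-0.9,0,0],[0,-0.9,0,0],[0,-0.9,0,0],[0,-0.9,0,0],[0,-0.9,0,0],[-0.05,-0.5,0,0],[0,0,0,0],[0,0,0,0]]]'
python3 - <<'E'
from fit import *
d=snap('wrist','w3.png')
s=ctrl.read_state();p=s['eef_pos'];print(p,s['tool_rot'],s['width'])
def loc(w): c,q=np.cos(.208),np.sin(.208);dx,dy=w[0]-552.8,w[1]-56; return (round(dx*c+dy*q,1),round(-dx*q+dy*c,1))
print(loc(p))
for n,z in dict(knife_tip=p[2]+1,knife_butt=p[2]+4,toolbox=0).items():
    print(n,[(np.round(q['position']).tolist(),round(q['confidence'],2),loc(at(d,q['position'],z)[:2])) for q in ctrl.place_of('wrist',n)[:3]])
E
```

```text
clock: 19.85
eef_pos: [583.0, -185.4, 125.0]
tool_rot: [-3.14, 0.002, 0.206]
force: [0.3, 1.0, -0.3]
width: 18.6
gripper_force: 59.0
clock: 20.85
eef_pos: [539.7, 17.7, 126.5]
tool_rot: [3.141, 0.0, 0.209]
force: [0.1, -0.7, 0.0]
width: 18.3
gripper_force: 59.0
[540.1248997   16.24212052 126.57928237] [ 3.14052728e+00 -6.31846692e-05  2.06764600e-01] 18.46447762582134
(np.float64(-20.6), np.float64(-36.3))
knife_tip [([57.0, 262.0], 0.77, (np.float64(75.7), np.float64(-35.2)))]
knife_butt [([329.0, 261.0], 0.6, (np.float64(-73.9), np.float64(-35.0)))]
toolbox [([168.0, 222.0], 0.81, (np.float64(-2.7), np.float64(2.2)))]
```

View pics/w3.png

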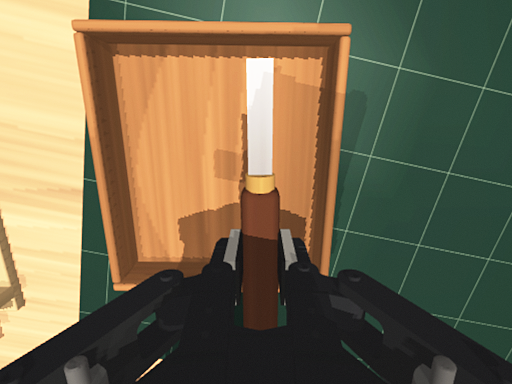

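The picture shows the level knife over the box, tip (260,58), with wall clearance all round. I lower to the floor, open partly, and lift.

```bash
python3 -m crank '[[[0,0,0.4,0],[0,0,0.8,0],[0,0,0.8,0],[0,0,0.8,0],[0,0,0.7,0],[0,0,0.5,0],[0,0,0.3,0],[0,0,0.2,0],[0,0,0,0],[0,0,0,0]]]'
python3 -m crank '[[[0,0,0.04,0],[0,0,0,0],[0,0,0,0]]]'
python3 -m crank '[[[0,0,0,0],[0,0,0,0],[0,0,0,0],[0,0,0,0],[0,0,0,0]]]' 0.1
python3 -m crank '[[[0,0,-0.5,0],[0,0,-0.9,0],[0,0,-0.9,0],[0,0,-0.9,0],[0,0,-0.9,0],[0,0,-0.9,0],[0,0,-0.9,0]]]'
```

```text
clock: 21.88
eef_pos: [540.4, 16.7, 14.1]
tool_rot: [3.141, -0.001, 0.207]
force: [-0.7, -0.2, -0.1]
width: 18.4
gripper_force: 59.0
clock: 22.13
eef_pos: [540.3, 17.1, 13.3]
tool_rot: [3.142, -0.001, 0.208]
force: [-0.1, -0.2, -1.1]
width: 18.4
gripper_force: 59.0
clock: 22.55
eef_pos: [540.1, 17.1, 13.1]
tool_rot: [3.142, -0.0, 0.208]
force: [0.0, -0.1, -0.1]
width: 38.1
gripper_force: 0.0
clock: 23.13
eef_pos: [539.8, 17.0, 162.7]
tool_rot: [3.142, -0.001, 0.207]
force: [-0.0, 0.5, -0.2]
width: 38.5
gripper_force: 0.0
```

```bash
python3 -m crank '[[[-0.12,0.93,0,0],[-0.12,0.93,0,0],[-0.12,0.93,0,0],[-0.12,0.93,0,0],[-0.12,0.93,0,0],[-0.12,0.93,0,0],[-0.12,0.93,0,0],[-0.12,0.93,0,0]]]' -1
python3 -m crank '[[[-0.13,0.94,0,0],[-0.13,0.94,0,0],[-0.13,0.94,0,0],[-0.13,0.94,0,0],[-0.13,0.94,0,0],[-0.13,0.94,0,0],[-0.13,0.94,0,0],[-0.13,0.94,0,0],[0,0,0,-1],[0,0,0,-1],[0,0,0,-1],[0,0,0,-0.3]]]'
python3 -m crank '[[[0,0,0,0],[0,0,0,0]]]'
python3 - <<'E'
from fit import *
d=snap('wrist','w4.png')
for n,z in dict(dividers=0,dividers_tip=5,dividers_head=5,cone=0,cone_mid=40).items():
    print(n,[(np.round(q['position']).tolist(),round(q['confidence'],2),at(d,q['position'],z)[:2].tolist()) for q in ctrl.place_of('wrist',n)[:3]])
for q in ctrl.trace('wrist','dividers')[:1]:
    m=q['mask']; r=[i for i in range(384) if m[i].sum()>2]
    for i in r[::20]+[r[-1]]: c=np.flatnonzero(m[i]); print(i,c[0],c[-1],at(d,(i,(c[0]+c[-1])/2),10)[:2])
E
```

```text
clock: 23.8
eef_pos: [554.7, -171.0, 161.6]
tool_rot: [3.141, -0.0, 0.207]
force: [0.4, 0.2, 0.6]
width: 85.3
gripper_force: 0.0
clock: 24.8
eef_pos: [567.9, -359.4, 161.4]
tool_rot: [3.141, -0.0, 0.474]
force: [0.3, 0.5, -0.3]
width: 85.4
gripper_force: 0.0
clock: 24.97
eef_pos: [568.1, -359.2, 161.1]
tool_rot: [3.141, -0.0, 0.47]
force: [-0.1, 0.7, 0.0]
width: 85.5
gripper_force: 0.0
dividers [([192.0, 393.0], 0.9, [621.7, -500.2]), ([324.0, 236.0], 0.85, [377.6, -420.4]), ([168.0, 261.0], 0.58, [578.3, -354.8])]
dividers_tip [([284.0, 226.0], 0.59, [429.9, -382.5]), ([100.0, 261.0], 0.57, [641.1, -322.8]), ([132.0, 385.0], 0.56, [672.0, -452.8])]
dividers_head [([251.0, 404.0], 0.91, [566.7, -550.8]), ([230.0, 261.0], 0.71, [514.2, -388.1])]
cone [([252.0, 94.0], 0.89, [396.2, -222.9])]
cone_mid [([270.0, 78.0], 0.95, [399.2, -228.0])]
99 250 274 [ 642.6 -323.5]
119 250 274 [ 625.6 -332.3]
139 249 274 [ 607.5 -340.9]
159 251 272 [ 589.  -350.3]
179 252 270 [ 569.5 -359.7]
199 253 268 [ 549.1 -369.5]
219 256 264 [ 527.8 -379.7]
236 259 262 [ 509.5 -389.6]
```

View pics/w4.png

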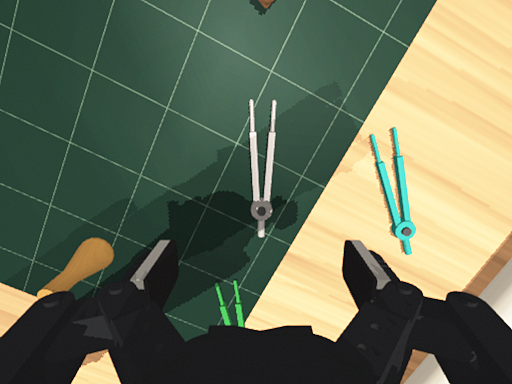

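The grey dividers lie along column 261, points (263,100), hinge (261,211), midway between the fingers. The turquoise pair is at (400,195) and the green at (230,300), both clear.

```bash
python3 -m crank '[[[0,0.03,0.8,0],[0,0,0.9,0],[0,0,0.9,0],[0,0,0.9,0],[0,0,0.9,0],[0,0,0.9,0],[0,0,0.6,0],[0,0,0.42,0],[0,0,0,0],[0,0,0,0]]]'
python3 -m crank '[[[0,0,0,0],[0,0,0,0],[0,0,0,0],[0,0,0,0],[0,0,0,0],[0,0,0,0],[0,0,0,0],[0,0,0,0]]]' 1
python3 -m crank '[[[0,0,-0.3,0],[0,0,-0.6,0],[0,0,-0.9,0],[0,0,-0.9,0],[0,0,-0.9,0],[0,0,-0.9,0],[0,0,-0.4,0],[0,0,0,0],[0,0,0,0]]]'
```

```text
clock: 26.15
eef_pos: [568.7, -360.0, 2.6]
tool_rot: [3.142, 0.0, 0.472]
force: [-0.5, 0.0, -0.3]
width: 85.4
gripper_force: 0.0
clock: 26.82
eef_pos: [569.0, -360.1, 3.5]
tool_rot: [3.141, -0.001, 0.472]
force: [-0.3, 0.3, 6.6]
width: 18.9
gripper_force: 58.6
clock: 27.57
eef_pos: [568.6, -359.8, 125.5]
tool_rot: [3.141, -0.0, 0.472]
force: [-0.2, -0.8, -1.7]
width: 18.9
gripper_force: 58.8
```

```bash
python3 -m crank '[[[0,0,0,1],[0,0,0,1],[0,0,0,1],[0,0,0,0.3],[0,0,0,0],[0.14,-0.6,0,0],[0.14,-0.9,0,0],[0.14,-0.95,0,0],[0.14,-0.95,0,0],[0.14,-0.95,0,0],[0.14,-0.95,0,0],[0.14,-0.95,0,0]]]'
python3 -m crank '[[[0.14,-0.95,0,0],[0.14,-0.95,0,0],[0.14,-0.95,0,0],[0.14,-0.95,0,0],[0.14,-0.95,0,0],[0.14,-0.95,0,0],[0.14,-0.95,0,0],[0.14,-0.95,0,0],[0.14,-0.95,0,0],[0.14,-0.95,0,0],[0.14,-0.75,0,0]]]'
python3 -m crank '[[[0.09,0,0,0],[0.09,0,0,0],[0,0,0,0],[0,0,0,0]]]'
cat >> h.py <<'E'
def loc(w): c,q=np.cos(.208),np.sin(.208);dx,dy=w[0]-552.8,w[1]-56; return [round(float(dx*c+dy*q),1),round(float(-dx*q+dy*c),1)]
E
python3 - <<'E'
from fit import *
d=snap('wrist')
s=ctrl.read_state();p=s['eef_pos'];print(p,s['tool_rot'],s['width'],loc(p))
for n,z in dict(dividers_tip=p[2]+2,dividers_head=p[2]+2,knife_butt=16,knife_tip=13).items():
    print(n,[(np.round(q['position']).tolist(),round(q['confidence'],2),loc(at(d,q['position'],z)[:2])) for q in ctrl.place_of('wrist',n)[:3]])
E
```

```text
clock: 28.57
eef_pos: [559.7, -199.2, 124.8]
tool_rot: [-3.14, 0.0, 0.21]
force: [0.0, 1.0, -1.1]
width: 19.3
gripper_force: 58.8
clock: 29.48
eef_pos: [543.7, 60.3, 124.8]
tool_rot: [-3.14, 0.001, 0.212]
force: [-0.1, 0.1, -1.0]
width: 18.8
gripper_force: 58.8
clock: 29.82
eef_pos: [549.5, 56.6, 125.0]
tool_rot: [3.141, 0.0, 0.207]
force: [0.6, -0.0, -1.6]
width: 19.0
gripper_force: 58.8
[549.40623908  56.46488154 125.01228707] [3.14102498e+00 3.77701405e-04 2.06169736e-01] 18.891579999840417 [-3.2, 1.2]
dividers_tip []
dividers_head []
knife_butt []
knife_tip [([102.0, 304.0], 0.62, [75.8, -36.2])]
```

```bash
python3 -m crank '[[[-0.08,-0.55,0,0],[0,0,0.4,0],[0,0,0.8,0],[0,0,0.8,0],[0,0,0.8,0],[0,0,0.7,0],[0,0,0.5,0],[0,0,0.3,0],[0,0,0.2,0],[0,0,0,0],[0,0,0,0]]]'
python3 -m crank '[[[0,0,0.04,0],[0,0,0,0],[0,0,0,0]]]'
python3 -m crank '[[[0,0,0,0],[0,0,0,0],[0,0,0,0],[0,0,0,0],[0,0,0,0]]]' 0.1
python3 -m crank '[[[0,0,-0.5,0],[0,0,-0.9,0],[0,0,-0.9,0],[0,0,-0.9,0],[0,0,-0.9,0],[0,0,-0.9,0],[0,0,-0.9,0],[0,0,0,0]]]'
python3 - <<'E'
from fit import *
d=snap('wrist','w5.png')
s=ctrl.read_state();p=s['eef_pos'];print(loc(p))
for n,z in dict(dividers_tip=13,dividers_head=13,knife_butt=16,knife_tip=13).items():
    print(n,[(np.round(q['position']).tolist(),round(q['confidence'],2),loc(at(d,q['position'],z)[:2])) for q in ctrl.place_of('wrist',n)[:3]])
E
```

```text
clock: 30.98
eef_pos: [545.3, 70.7, 12.8]
tool_rot: [3.141, -0.001, 0.207]
force: [-0.5, 0.3, -0.9]
width: 18.9
gripper_force: 58.8
clock: 31.23
eef_pos: [545.1, 70.8, 12.0]
tool_rot: [3.142, -0.001, 0.208]
force: [-0.8, 0.0, -1.2]
width: 19.0
gripper_force: 58.8
clock: 31.65
eef_pos: [544.9, 70.8, 11.6]
tool_rot: [-3.142, -0.0, 0.208]
force: [-0.4, 0.4, -0.7]
width: 38.5
gripper_force: 0.0
clock: 32.32
eef_pos: [547.6, 71.0, 164.2]
tool_rot: [3.141, -0.009, 0.207]
force: [1.2, 0.4, 0.6]
width: 38.3
gripper_force: 0.0
[-3.0, 15.9]
dividers_tip [([102.0, 257.0], 0.97, [79.3, 18.5])]
dividers_head []
knife_butt [([246.0, 304.0], 0.64, [-77.2, -34.7])]
knife_tip [([105.0, 315.0], 0.96, [76.2, -38.7])]
```

View pics/w5.png

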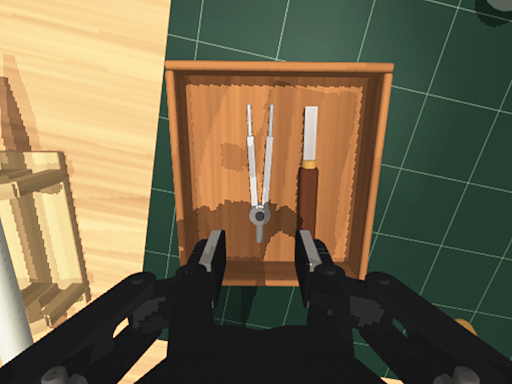

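The picture shows the dividers (260,105–240) and the knife (310,107–235) lying flat in the box, with free floor to the left. Next, the cone.

```bash
python3 -m crank '[[[-0.69,0.86,0,0],[-0.69,0.86,0,0],[-0.69,0.86,0,0],[-0.69,0.86,0,0],[-0.69,0.86,0,0],[-0.69,0.86,0,0],[-0.69,0.86,0,0],[-0.69,0.86,0,0],[-0.69,0.86,0,0],[-0.69,0.86,0,0],[-0.69,0.86,0,0],[-0.69,0.86,0,0]]]' -1
python3 -m crank '[[[0,0,0,0],[0,0,0,0],[0,0,0,0]]]'
python3 - <<'E'
from fit import *
d=snap('wrist','w6.png')
s=ctrl.read_state();print(s['eef_pos'],s['tool_rot'])
for n,z in dict(cone=0,cone_mid=40).items():
    print(n,[(np.round(q['position']).tolist(),round(q['confidence'],2),at(d,q['position'],z)[:2].tolist()) for q in ctrl.place_of('wrist',n)[:3]])
for q in ctrl.trace('wrist','cone')[:1]:
    m=q['mask'];r=np.flatnonzero(m.any(1))
    for i in (r[0],r[-1]): c=np.flatnonzero(m[i]);print(i,c[0],c[-1],at(d,(i,c.mean()),0)[:2],at(d,(i,c.mean()),85)[:2])
    ms=[('wrist',d,cv2.convexHull(np.argwhere(m)[:,::-1].astype(np.float32)),1)]; print(fit('cone',ms,(397,-225,0)))
E
```

```text
clock: 33.57
eef_pos: [394.0, -225.1, 158.2]
tool_rot: [-3.14, 0.002, 0.208]
force: [0.1, 0.3, -0.7]
width: 85.1
gripper_force: 0.0
clock: 33.82
eef_pos: [395.2, -223.7, 158.4]
tool_rot: [-3.14, 0.001, 0.208]
force: [0.4, -0.2, 0.6]
width: 85.2
gripper_force: 0.0
[ 395.60584353 -223.26618932  158.5522683 ] [-3.14032035e+00  5.57760828e-04  2.08936548e-01]
cone [([176.0, 261.0], 0.75, [397.6, -223.4])]
cone_mid [([183.0, 262.0], 0.61, [400.3, -224.5])]
159 259 266 [ 416.3 -221.5] [ 430.9 -217.8]
211 264 266 [ 358.5 -236.8] [ 389.4 -228.8]
(np.float64(397.3), np.float64(-225.5), np.float64(0.158), np.float64(0.034))
```

View pics/w6.png

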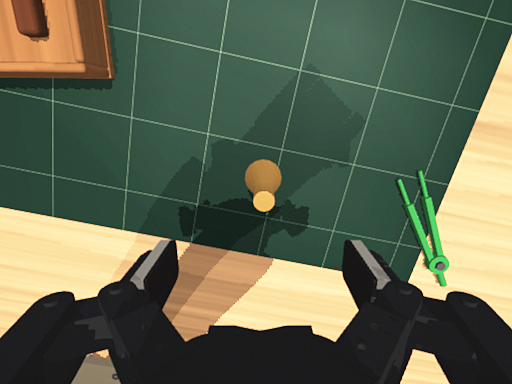

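The cone stands at (263,178) with its top at (264,201), on the finger midline; the green look-alike at (425,225) is clear. I grip the shank.

```bash
python3 -m crank '[[[0.06,0.08,0.6,0],[0,0,0.8,0],[0,0,0.8,0],[0,0,0.8,0],[0,0,0.6,0],[0,0,0.4,0],[0,0,0.3,0],[0,0,0,0],[0,0,0,0]]]'
python3 -m crank '[[[0,0,0,0],[0,0,0,0],[0,0,0,0],[0,0,0,0],[0,0,0,0],[0,0,0,0],[0,0,0,0],[0,0,0,0]]]' 1
python3 -m crank '[[[0,0,-0.3,0],[0,0,-0.6,0],[0,0,-0.9,0],[0,0,-0.9,0],[0,0,-0.9,0],[0,0,-0.9,0],[0,0,0,0],[0,0,0,0]]]'
```

```text
clock: 34.77
eef_pos: [397.5, -225.6, 51.5]
tool_rot: [-3.141, 0.0, 0.208]
force: [0.5, -1.0, 0.8]
width: 85.7
gripper_force: 0.0
clock: 35.43
eef_pos: [397.5, -226.2, 52.0]
tool_rot: [3.141, -0.001, 0.207]
force: [-0.1, -1.0, 5.2]
width: 15.6
gripper_force: 58.4
clock: 36.1
eef_pos: [397.7, -226.2, 165.0]
tool_rot: [3.14, -0.002, 0.208]
force: [-0.9, 0.4, -3.4]
width: 15.5
gripper_force: 58.7
```

```bash
python3 -m crank '[[[0.3,-0.4,0,0],[0.6,-0.8,0,0],[0.66,-0.87,0,0],[0.66,-0.87,0,0],[0.66,-0.87,0,0],[0.66,-0.87,0,0],[0.66,-0.87,0,0],[0.66,-0.87,0,0],[0.66,-0.87,0,0],[0.66,-0.87,0,0],[0.66,-0.87,0,0],[0.66,-0.87,0,0]]]'
python3 -m crank '[[[0.66,-0.87,0,0],[0.66,-0.87,0,0],[0.38,-0.5,0,0],[0,0,0,0],[0,0,0,0],[0,0,0,0]]]'
python3 - <<'E'
from fit import *
d=snap('wrist','w7.png');s=ctrl.read_state();print(s['eef_pos'],loc(s['eef_pos']),s['width'])
E
```

```text
clock: 37.1
eef_pos: [528.7, 56.0, 162.2]
tool_rot: [-3.141, 0.004, 0.208]
force: [-0.7, 0.4, -2.1]
width: 16.1
gripper_force: 58.7
clock: 37.6
eef_pos: [558.4, 117.0, 162.6]
tool_rot: [3.141, 0.004, 0.207]
force: [0.3, -0.3, -3.1]
width: 15.7
gripper_force: 58.8
[558.6073961  116.60918557 162.96811328] [18.2, 58.1] 15.923153561398403
```

View pics/w7.png

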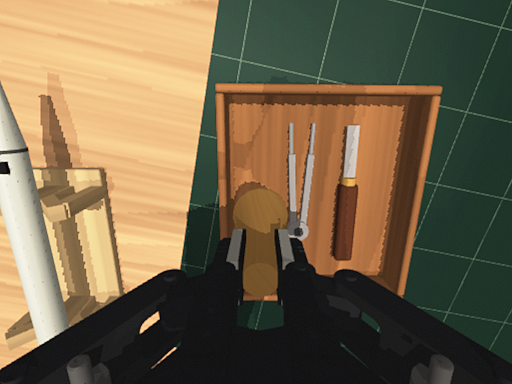

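The cone hangs upright at (260,210), left of the dividers, with the pipe in the cradle at left. I lower it.

```bash
python3 -m crank '[[[0,0,0.4,0],[0,0,0.7,0],[0,0,0.8,0],[0,0,0.8,0],[0,0,0.6,0],[0,0,0.4,0],[0,0,0.25,0],[0,0,0,0],[0,0,0,0]]]'
python3 -m crank '[[[0,0,0.06,0],[0,0,0.06,0],[0,0,0,0],[0,0,0,0]]]'
```

```text
clock: 38.4
eef_pos: [560.0, 118.0, 65.4]
tool_rot: [3.141, -0.0, 0.207]
force: [0.3, 0.1, -2.6]
width: 15.7
gripper_force: 58.8
clock: 38.73
eef_pos: [560.0, 118.5, 62.8]
tool_rot: [-3.142, -0.001, 0.208]
force: [-0.2, -0.3, -2.8]
width: 15.9
gripper_force: 58.8
```

```bash
python3 -m crank '[[[0,0,0.05,0],[0,0,0.05,0],[0,0,0,0],[0,0,0,0],[0,0,0,0]]]'
```

```text
clock: 39.15
eef_pos: [560.0, 118.4, 60.0]
tool_rot: [-3.142, -0.0, 0.208]
force: [-1.3, 0.1, 0.5]
width: 15.7
gripper_force: 59.4
```

Contact (force rose 3 N); I release, lift and check.

```bash
python3 -m crank '[[[0,0,0,0],[0,0,0,0],[0,0,0,0],[0,0,0,0],[0,0,0,0]]]' -0.1
python3 -m crank '[[[0,0,-0.4,0],[0,0,-0.8,0],[0,0,-0.9,0],[0,0,-0.9,0],[0,0,-0.9,0],[0,0,-0.9,0],[0,0,-0.9,0],[0,0,-0.5,0],[-0.4,0.5,0,0],[-0.8,0.9,0,0],[-0.8,0.9,0,0],[-0.8,0.9,0,0]]]'
python3 -m crank '[[[-0.8,0.9,0,0],[-0.8,0.9,0,0],[-0.8,0.9,0,0],[-0.8,0.9,0,0],[-0.4,0.5,0,0],[0,0,0,0],[0,0,0,0]]]'
python3 - <<'E'
from fit import *
e=snap('scene')
cv2.imwrite('pics/end.png',cv2.resize(e['img'][150:340,200:453],(800,600),interpolation=cv2.INTER_CUBIC)[:,:,::-1])
ms=masks({'scene':e},'pipe',(431,312,65),70); print(fit('pipe',ms,(431,312,.21),65))
for n,z in dict(cone_mid=48,dividers_tip=13,dividers_head=13,knife_butt=16,knife_tip=13).items():
    print(n,[(round(q['confidence'],2),loc(at(e,q['position'],z)[:2])) for q in ctrl.place_of('scene',n)[:3]])
E
```

```text
clock: 39.57
eef_pos: [559.9, 118.3, 59.8]
tool_rot: [3.142, -0.0, 0.208]
force: [-0.6, -0.3, -0.4]
width: 46.8
gripper_force: 0.0
clock: 40.57
eef_pos: [507.1, 24.8, 215.6]
tool_rot: [3.141, -0.001, 0.208]
force: [0.0, 0.1, -0.1]
width: 47.0
gripper_force: 0.0
clock: 41.15
eef_pos: [440.9, -93.8, 215.6]
tool_rot: [3.141, -0.001, 0.205]
force: [-0.1, 0.8, -0.1]
width: 47.0
gripper_force: 0.0
(np.float64(431.4), np.float64(312.1), np.float64(0.201), np.float64(0.068))
cone_mid [(0.58, [22.5, 50.2])]
dividers_tip [(0.8, [60.5, 17.7]), (0.67, [8.6, -518.5]), (0.58, [356.1, -58.9])]
dividers_head [(0.74, [224.2, -15.5]), (0.67, [-74.8, 16.4]), (0.57, [-98.6, -591.0])]
knife_butt [(0.74, [8.9, 14.0]), (0.61, [-74.4, -40.3])]
knife_tip [(0.7, [65.4, -48.3])]
```

View pics/end.png

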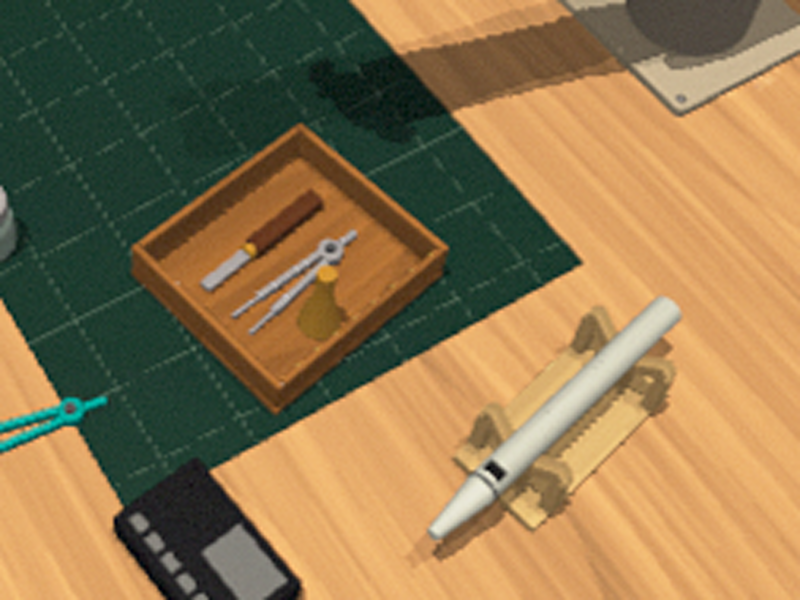

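The pipe is seated in both notches (555,415). The knife (262,240), the dividers (300,280) and the standing cone (322,305) are inside the box.

```bash
python3 -c "
from cell import ctrl
print(ctrl.finish_job())"
```

```text
the job is handed in; nothing more can be done
None
```

I handed the job in at about 41 s of the 72 s limit, with the pipe resting in both cradle notches and the knife, grey dividers and standing cone inside the toolbox in the last picture; no verdict was returned.

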